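# Slacken the red hold-down by two turns

### The arm

A 6-joint arm with a two-finger parallel gripper is mounted at the origin on the work surface. World frame = base frame: x ahead of the robot, y to its left, z up, the work surface at z = 0. Lengths are in mm, angles in rad, forces in N, time in s.
With the tool pointing down it reaches from about 300 to 875 mm from the base axis. Payload 4.2 kg.
Tool frame: the origin (TCP) lies midway between the tips of the shut fingers; the grasp point (between the pads) lies 19 mm behind it; z points along the fingers, y is the line along which they close (so a half turn about z gives the same grasp; the last joint's range is limited). The gripper opens to 85 mm and grips with 20 to 120 N. Pads are 22 mm wide; open, the fingers measure 114 mm over their backs; the gripper's body (76 mm by 85 mm) begins 54 mm behind the grasp point. The pads swing forward as they close: fully open they stand 13 mm farther back than shut.
Start: joints at [1.277, 0.32, 1.565, -0, 1.257, -0.02], TCP at [155.477, 553.596, 231.338] pointing down, gripper open.
Joint ranges: [-3.11, 3.11], [-0.84, 2.01], [0.21, 2.61], [-1.34, 4.49], [0.05, 2.63], [-2.56, 2.56]. Speed limits (rad/s): [2.57, 2.57, 3.14, 3.14, 3.14, 3.14].

### API

Orientations are given as a 3x3 rotation matrix whose columns are the frame's x, y, z axes.
In Python, from station import get_state, viewer, env, nets gives the robot as it stands.
- The arm moves only by the tool servo_tool, never from a script. Its argument "commands" is a list of rows, each a list of 4 numbers: the shift along the world's x, y, z scaled (see below), then the turn about the world's z scaled (see below). In form: [[dx, dy, dz, twist], ...]. A call has 1 to 8 rows; each row is the pose to reach, as a shift and turn from the pose commanded when the call began; what a row does not reach only later rows make up. The controller multiplies each number of a shift by 0.2 m and each number of a turn by 90 degrees. A row lasts 1/12 s, in which the tool goes at most 41.7 mm and 7.16 degrees, less where a joint would pass 70% of its speed; a pose out of reach is approached as far as the arm can. A call with a number of a shift or a turn outside -1 to 1 is refused whole. A call with a gripper value outside its range is refused whole. "grip" is the gripper's target within -1 to 1 (fully open at 1, half-way at 0, shut at -1), set as the call begins (left out, the last holds). The fingers move at their own pace and stop on an object; "newtons" is the grip in N (left out, the last holds). Time passes only in rows, so rows that repeat a pose let the fingers close. It gives the time, the measured TCP pose, the force, the opening and the grip force at its end, in the units of the state.
- get_state(): the state, without advancing time (a new reading comes with each control period).
- viewer.get_image(name): name is "side" or "top"; returns a dict with "image" (384x512x3 uint8, blue, green, red), "camera_matrix" (3x3 intrinsics, pixels), "rvec" (rotation vector, rad) and "tvec" (3), from world to camera coordinates, as OpenCV has them. Camera axes: x right, y down, z forward; pixel columns grow to the right and rows downward; lengths in mm; the calibration is good to about 2 mm. A picture is of the moment at which its call begins. There is no depth.
- env.close_job(): hands the job in; it is judged then, once.
Trained networks look in a picture, given as the dict that the camera call returned (one of the last four; its "shot" number tells which), for a name from the list of things; names that differ only in an ending like _2 or _b are one class to them, and where a whole thing is asked for, a point or a joint stands for the part that bears it (a point fixed in the world has none). Each returns a list of dicts, best first, with "conf" (0 to 1); they miss things now and then, are a little off and sometimes report something else, mostly with a low value. They report only what shows in the picture. A call takes as long as a camera call.
- nets.find_in(picture, target): "point" ([x, y, z] in mm, in world coordinates, good to about 4 mm: the middle of the surface that is visible of it).
- nets.landmark_of(picture, target): "point" ([x, y, z] in mm, in world coordinates, good to about 4 mm: a listed point, or the origin of a listed thing).
The state is a dict: "t": time; "joints": joint angles; "qvel": joint speeds; "effort": joint torques, N m; "eef_pos": TCP position; "eef_rot": TCP orientation; "wrist_force": force on the tool from outside, world axes, zero at the start; "torque": the same for the moment, N m; "grip_width": finger opening in mm; "grasp_force": force on a finger pad.
Only numpy, scipy, OpenCV 4.12 (cv2) and the standard library are available. Lean on these libraries where they do the work, as an engineer would, in place of code of your own. Each camera call takes 0.05 s, during which the arm holds its last target. There are 200 camera calls.

### The job

The carving blank is clamped by two screw hold-downs; slacken the one with the red wheel so that a shim can later go under its foot. Roll a fingertip along the wheel's knurled rim, counter-clockwise seen from above, for two full turns from where it stands, so that its white line comes round to the white pointer for the second time, then leave it there and take the hand away. Only touch the wheel: leave the black wheel tight, and leave the blank and the tools lying where they are.

Things in the scene. Friction and masses are not known exactly. Their poses are not given: they have to be found in the camera images.
- red_wheel (a joint): turn of the red wheel, rad: 0 = tight (start, a hard stop), grows counter-clockwise seen from above, two full turns = 12.57, hard stop at 20.1. Friction about 0.06 N m holds it where it is left. The screw's pitch is 2 mm: wheel, spindle and foot rise 2 mm per counter-clockwise turn
- red_wheel_top (a point): centre of the top of the red wheel, on its upright axis, 108 mm above the bench at start; its x runs along the wheel's white line, which starts at the pointer. Flat solid disc without a knob, 93 mm over its 30 upright ribs (1.5 mm deep), 22 mm thick, too wide to grip. Under it a 6 mm gap, then the grey arm; round the rim all is free above the arm
- red_pointer (a point): middle of the white bar (34 x 5 mm) on the grey arm of the red hold-down, 71 mm from the wheel's axis, 81 mm above the bench, half hidden below the rim; fixed. The arm (36 mm wide, top 80 mm above the bench) runs from 17 mm before the axis to its post, which ends 94 mm beyond the axis on this side
- black_wheel (a joint): turn of the black wheel, rad: 0 = tight (start), to be left so
- black_wheel_top (a point): centre of the top face of the black wheel, the twin of the red one on the other hold-down, axes 210 mm apart
- blank: pale wooden carving blank, 130 x 360 x 30 mm, lying loose under the rubber feet of both hold-downs on an 18 mm board, top 48 mm above the bench; origin at the centre of its underside, long side along its y
- chisel: loose chisel lying on the bench beside the jig, 22 mm square wooden handle 120 mm long along -x, steel blade 118 mm along +x; origin under the joint of the two
- mallet: loose carver's mallet lying on the bench on the other side, head 75 x 115 x 60 mm centred 90 mm along +x from its origin, handle 26 mm thick reaching 137 mm along -x
- gauge_block: loose dark wooden block 50 x 30 x 20 mm lying on the blank between the hold-downs, top 68 mm above the bench; origin at the centre of its underside

How it is judged:
By the outcome, as a careful person would: the job done as asked, in the order asked, and still so for the second after the job is handed in, with the robot touching nothing.
It also fails if it takes over 64 s, if anything falls off the work surface, if the arm or the gripper's body presses on something with over 40 N, if the wrist force passes 120 N, or if a joint passes its speed limit or range.

## Working session

There is one attempt and no reset: what is moved stays moved. The work goes in short steps, Python scripts to look and compute and a tool call to move; the robot and the scene stay as the last step left them, time stands still between calls to the robot, and variables do not carry over. Pictures are saved under pics/ and viewed, at most 10 in all, crops included, and the job is handed in when it is done.

Besides the shell and the picture viewer there is one more tool, called after "Emit:" by a JSON object that holds its "name" and its "arguments", one argument or row to a line. servo_tool: Moves the arm, as the interface text tells. Its arguments: {"type":"object","properties":{"commands":{"type":"array"},"grip":{"type":"number"},"newtons":{"type":"number"}},"required":["commands"]}

```bash
mkdir -p pics; cat > h.py <<'E'
from station import get_state, viewer, env, nets
import numpy as np, cv2
def proj(p,pts):
    return cv2.projectPoints(np.float64(pts).reshape(-1,1,3),np.float64(p["rvec"]),np.float64(p["tvec"]),np.float64(p["camera_matrix"]),None)[0].reshape(-1,2)
def onplane(p,uv,z):
    K=np.float64(p["camera_matrix"]);R=cv2.Rodrigues(np.float64(p["rvec"]))[0];t=np.float64(p["tvec"]).ravel()
    d=R.T@np.linalg.inv(K)@np.array([uv[0],uv[1],1.]);c=-R.T@t
    return c+d*(z-c[2])/d[2]
E
python3 - <<'E'
from h import *
s=get_state();print(s["t"],s["eef_pos"],np.round(s["eef_rot"],2).tolist(),s["grip_width"])
ims=[]
for c in("top","side"):
    p=viewer.get_image(c);ims.append(p["image"])
    for n in("red_wheel_top","red_pointer","black_wheel_top","blank","gauge_block","chisel","mallet"):
        r=nets.landmark_of(p,n);print(c,n,[(np.round(q["point"],0).tolist(),round(q["conf"],2)) for q in r[:2]])
    cv2.imwrite(f"pics/{c}1.png",ims[-1])
E
```

```text
0.0 [155.32746224 553.11210169 230.4922385 ] [[-0.96, 0.27, -0.0], [0.27, 0.96, -0.0], [0.0, -0.0, -1.0]] 85.38968713133667
top red_wheel_top [([512.0, -100.0, 110.0], 0.87)]
top red_pointer [([588.0, -110.0, 81.0], 0.7)]
top black_wheel_top [([540.0, 105.0, 110.0], 0.72)]
top blank [([511.0, 11.0, 18.0], 0.73)]
top gauge_block [([507.0, 7.0, 52.0], 0.54)]
top chisel [([570.0, 304.0, 2.0], 0.65)]
top mallet [([515.0, -98.0, 110.0], 0.28)]
side red_wheel_top [([514.0, -97.0, 107.0], 0.91)]
side red_pointer [([583.0, -108.0, 84.0], 0.89)]
side black_wheel_top [([537.0, 110.0, 110.0], 0.62), ([513.0, -96.0, 109.0], 0.55)]
side blank [([515.0, 8.0, 16.0], 0.94)]
side gauge_block [([503.0, 0.0, 49.0], 0.84)]
side chisel [([572.0, 298.0, -2.0], 0.95)]
side mallet [([509.0, -331.0, -3.0], 0.56)]
```

View pics/top1.png

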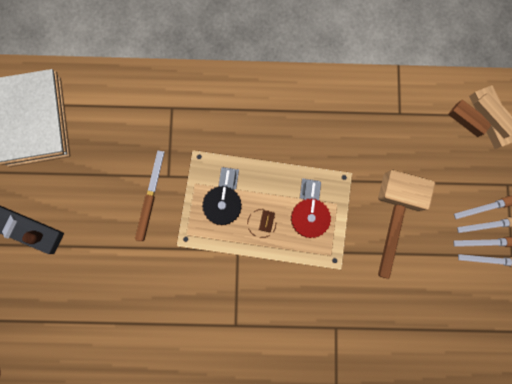

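View pics/side1.png

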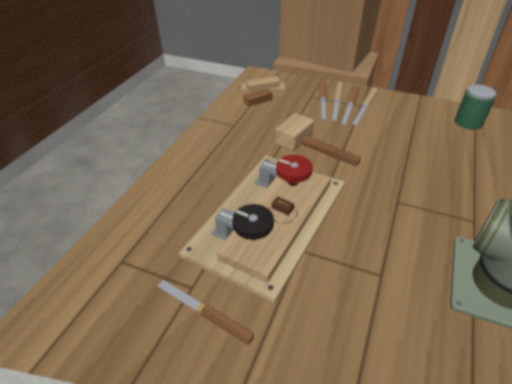

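The top view shows the red wheel at about (311,218), with its white line pointing up (+x) to the post at (311,188). The black wheel is at (222,205). In the side view the red wheel is at (294,168). Next I'll refine the centre and the line direction.

```bash
cat >> h.py <<'E'
def wheel(c,z=108,p=None):
    """centre and white-line angle (deg, world) of the red wheel as seen by camera c"""
    p=p or viewer.get_image(c);im=p["image"].astype(int);b,g,r=im[...,0],im[...,1],im[...,2]
    m=((r>90)&(r>2.5*g)&(r>2.5*b)).astype(np.uint8)
    n,l,st,ce=cv2.connectedComponentsWithStats(m);k=1+np.argmax(st[1:,4])
    pts=cv2.findContours((l==k).astype(np.uint8),0,1)[0][0].reshape(-1,2)
    h=cv2.convexHull(pts).reshape(-1,2).astype(float)
    W=np.array([onplane(p,q,z)[:2] for q in h])
    cen,rad=cv2.minEnclosingCircle(W.astype(np.float32))
    return p,np.array(cen),rad,W
def line(p,cen,z=108,show=False):
    """white line: world-frame polar resample of whiteness over radii 16..42 mm"""
    a=np.radians(np.arange(0,360,1.));rr=np.arange(16,40,1.)
    P=np.array([[cen[0]+r*np.cos(t),cen[1]+r*np.sin(t),z] for t in a for r in rr])
    uv=proj(p,P).astype(np.float32);g=p["image"][...,1].astype(np.float32)
    v=cv2.remap(g,uv[:,0].reshape(360,-1),uv[:,1].reshape(360,-1),cv2.INTER_LINEAR).mean(1)
    w=np.clip(v-np.median(v)-0.3*(v.max()-np.median(v)),0,None)
    return np.degrees(np.angle((w*np.exp(1j*a)).sum())),v.max(),np.median(v)
E
python3 - <<'E'
from h import *
for c in("top","side"):
    p,cen,rad,W=wheel(c);print(c,cen,rad,W.min(0),W.max(0))
    for q in(cen,(513,-98.5)):print(line(p,q))
    R=cv2.Rodrigues(np.float64(p["rvec"]))[0];print("cam",-R.T@np.float64(p["tvec"]).ravel())
    print(proj(p,[[513,-98.5,108],[559,-98.5,108]]))
    u,v=proj(p,[[513,-98.5,108]])[0].astype(int)
    cv2.imwrite(f"pics/{c}2.png",cv2.resize(p["image"][v-45:v+45,u-45:u+45],(540,540),interpolation=cv2.INTER_CUBIC))
a=[cv2.imread(f"pics/{c}2.png") for c in("top","side")];cv2.imwrite("pics/both2.png",cv2.resize(np.hstack(a),(800,400)))
E
```

```text
top [510.86547852 -99.57176208] 44.998321533203125 [ 467.01299332 -144.44120437] [555.23423108 -56.14238091]
(np.float64(-8.079622488317764), np.float32(239.06401), np.float32(33.25228))
(np.float64(-10.880949748150751), np.float32(236.1217), np.float32(33.37848))
cam [446.06459483  43.40683019 993.70880547]
[[310.21916859 217.07369107]
 [310.29122823 197.38030547]]
side [506.38015747 -87.75840759] 52.61798095703125 [ 465.46901121 -140.0860409 ] [552.42562577 -36.21946783]
(np.float64(-45.61182884185745), np.float32(124.854576), np.float32(41.7984))
(np.float64(-14.188780610051177), np.float32(144.30432), np.float32(43.25065))
cam [299.71039744 640.26991767 723.47648807]
[[293.47689557 165.23398675]
 [276.40602281 161.04268521]]
```

View pics/both2.png

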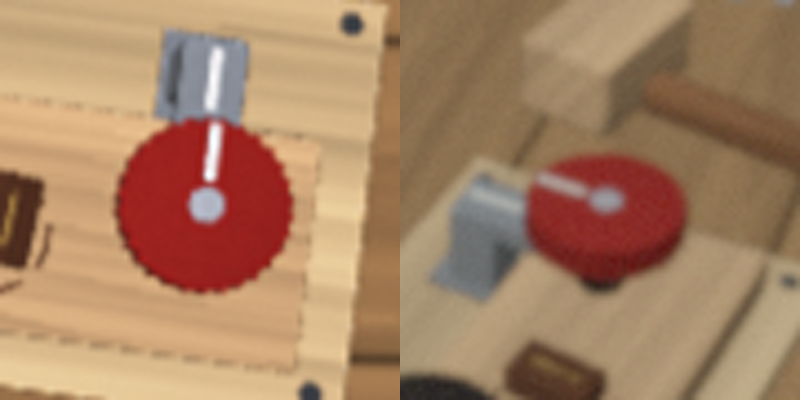

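Emit:
{"name": "servo_tool", "arguments": {
  "commands": [
    [0.2,-0.4,0.1,0.08],
    [0.4,-0.8,0.1,0.173],
    [0.6,-1,0.1,0.173],
    [0.6,-1,0.1,0.173],
    [0.6,-1,0.1,0.173],
    [0.6,-1,0.1,0.173]
  ],
  "grip": -1
}}

```text
t: 1.4
eef_pos: [276.5, 350.7, 251.7]
eef_rot: [[-1.0, 0.003, 0.001], [0.003, 1.0, -0.001], [-0.001, -0.001, -1.0]]
wrist_force: [-0.3, 0.4, -0.2]
grip_width: 12.6
grasp_force: 0.0
```

The crop shows the line and pointer in line at about -8° and the rim free all round. The centre is at about (511,-99). I'll carry on with the approach.

Emit:
{"name": "servo_tool", "arguments": {
  "commands": [
    [0.1,-0.2,0,0],
    [0.2,-0.4,0,0],
    [0.3,-0.6,0,0],
    [0.4,-0.8,0,0],
    [0.5,-1,0,0],
    [0.5,-1,0,0]
  ]
}}

```text
t: 1.9
eef_pos: [376.9, 149.7, 251.6]
eef_rot: [[-1.0, 0.006, 0.002], [0.006, 1.0, -0.002], [-0.002, -0.002, -1.0]]
wrist_force: [-0.4, 0.4, 0.3]
grip_width: 0.0
grasp_force: 0.0
```

Emit:
{"name": "servo_tool", "arguments": {
  "commands": [
    [0.05,-0.2,0,0],
    [0.1,-0.4,0,0],
    [0.15,-0.6,0,0],
    [0.2,-0.8,0,0],
    [0.3,-1,0,0],
    [0.3,-1,0,0],
    [0.3,-1,0,0]
  ]
}}

```text
t: 2.48
eef_pos: [436.1, -48.2, 251.2]
eef_rot: [[-1.0, 0.007, -0.0], [0.007, 1.0, 0.0], [0.0, 0.0, -1.0]]
wrist_force: [-0.0, 1.0, -0.2]
grip_width: -0.2
grasp_force: 0.0
```

Emit:
{"name": "servo_tool", "arguments": {
  "commands": [
    [0,-0.2,-0.2,0],
    [0,-0.25,-0.4,0],
    [0,-0.25,-0.6,0],
    [0,-0.25,-0.75,0],
    [0,-0.25,-0.75,0],
    [0,-0.25,-0.75,0]
  ]
}}

```text
t: 2.98
eef_pos: [434.2, -95.0, 100.6]
eef_rot: [[-1.0, 0.001, -0.004], [0.001, 1.0, 0.002], [0.004, 0.002, -1.0]]
wrist_force: [-0.0, -0.8, 1.0]
grip_width: -0.1
grasp_force: 0.0
```

Emit:
{"name": "servo_tool", "arguments": {
  "commands": [
    [0.03,-0.01,-0.03,0],
    [0.06,-0.015,-0.045,0],
    [0.08,-0.015,-0.045,0],
    [0.08,-0.015,-0.045,0],
    [0.08,-0.015,-0.045,0]
  ]
}}

```text
t: 3.4
eef_pos: [452.5, -99.4, 93.3]
eef_rot: [[-1.0, 0.002, 0.002], [0.002, 1.0, -0.0], [-0.002, -0.0, -1.0]]
wrist_force: [-0.2, 0.3, 0.0]
grip_width: 0.5
grasp_force: 0.0
```

Emit:
{"name": "servo_tool", "arguments": {
  "commands": [
    [0.01,0,0,0],
    [0.01,0,0,0],
    [0.01,0,0,0]
  ]
}}

```text
t: 3.65
eef_pos: [453.5, -99.4, 92.6]
eef_rot: [[-1.0, 0.002, 0.0], [0.002, 1.0, 0.0], [-0.0, 0.0, -1.0]]
wrist_force: [0.8, 0.1, -0.9]
grip_width: 0.1
grasp_force: 0.0
```

Emit:
{"name": "servo_tool", "arguments": {
  "commands": [
    [0.01,0,0,0],
    [0.01,0,0,0],
    [0.01,0,0,0]
  ]
}}

```text
t: 3.9
eef_pos: [455.5, -99.4, 92.3]
eef_rot: [[-1.0, 0.002, -0.0], [0.002, 1.0, 0.0], [0.0, 0.0, -1.0]]
wrist_force: [-0.3, 0.6, -0.1]
grip_width: 0.3
grasp_force: 0.0
```

Emit:
{"name": "servo_tool", "arguments": {
  "commands": [
    [0.01,0,0,0],
    [0.01,0,0,0],
    [0.01,0,0,0]
  ]
}}

```text
t: 4.15
eef_pos: [455.8, -99.3, 92.1]
eef_rot: [[-1.0, 0.002, -0.004], [0.002, 1.0, 0.0], [0.004, 0.0, -1.0]]
wrist_force: [-5.9, -1.1, 3.9]
grip_width: 0.1
grasp_force: 2.7
```

Emit:
{"name": "servo_tool", "arguments": {
  "commands": [
    [0.01,0,0,0],
    [0.01,0,0,0],
    [0.01,0,0,0]
  ]
}}

```text
t: 4.4
eef_pos: [456.0, -99.3, 92.0]
eef_rot: [[-1.0, 0.001, -0.008], [0.001, 1.0, 0.001], [0.008, 0.001, -1.0]]
wrist_force: [-8.9, -0.9, 7.4]
grip_width: -0.2
grasp_force: 4.8
```

```bash
python3 - <<'E'
from h import *
s=get_state();print(s["eef_pos"],s["wrist_force"])
a=[]
for c in("top","side"):
    p=viewer.get_image(c);u,v=proj(p,[[480,-98.5,100]])[0].astype(int)
    a.append(cv2.resize(p["image"][v-50:v+50,u-50:u+50],(400,400),interpolation=cv2.INTER_CUBIC))
cv2.imwrite("pics/c3.png",np.hstack(a))
E
```

```text
[455.95604528 -99.25232052  91.99192994] [-8.94351312 -0.94617512  7.35275171]
```

View pics/c3.png

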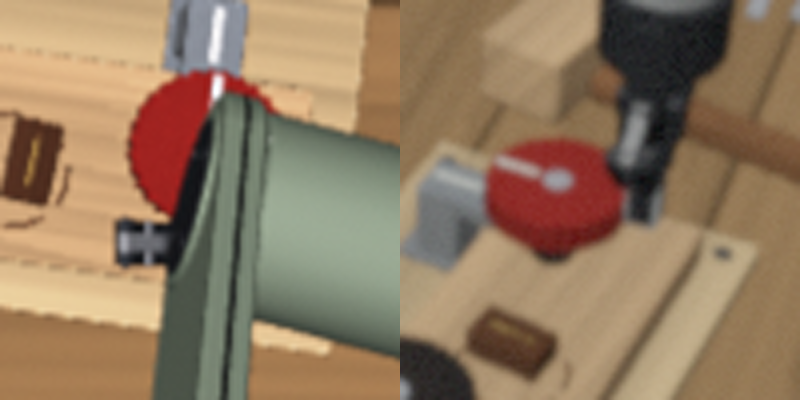

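The side view shows the fingertip on the rim with the white line unmoved. Contact is at x≈455.7, and the stiffness is about 2.4 N/mm. Next I'll plan the rolling path, a rounded rectangle around the wheel.

```bash
cat > path.py <<'E'
import numpy as np,sys
hx,hy,R,step=11,14.5,42.5,8.
def P(s):
    segs=[("l",(-hx-R,0),(0,-1),hy)]
    q=[(-hx,-hy,180),(hx,-hy,270),(hx,hy,0),(-hx,hy,90)]
    A=np.pi/2*R
    st=[("l",(-hx-R,0),(0,-1),hy),("a",q[0],A),("l",(-hx,-hy-R),(1,0),2*hx),("a",q[1],A),("l",(hx+R,-hy),(0,1),2*hy),("a",q[2],A),("l",(hx,hy+R),(-1,0),2*hx),("a",q[3],A),("l",(-hx-R,hy),(0,-1),hy)]
    s=s%(4*A+4*hx+4*hy)
    for g in st:
        L=g[-1]
        if s<=L:
            if g[0]=="l":return np.array(g[1])+s*np.array(g[2])
            t=np.radians(g[1][2])+s/R;return np.array(g[1][:2])+R*np.array([np.cos(t),np.sin(t)])
        s-=L
if __name__=="__main__":
    for k in range(9):
        b=P(k*8*step);print(k,np.round(b,1),[[round(float(x),3) for x in (P((k*8+i)*step)-b)/200] for i in range(1,9)])
E
python3 path.py
```

```text
0 [-53.5   0. ] [[0.0, -0.04], [0.0, -0.08], [0.005, -0.12], [0.018, -0.158], [0.037, -0.192], [0.063, -0.223], [0.094, -0.249], [0.129, -0.268]]
1 [-27.8 -53.5] [[0.038, -0.012], [0.078, -0.017], [0.118, -0.017], [0.158, -0.017], [0.198, -0.017], [0.237, -0.013], [0.275, -0.001], [0.311, 0.018]]
2 [ 34.4 -50. ] [[0.031, 0.025], [0.057, 0.055], [0.077, 0.09], [0.09, 0.128], [0.095, 0.167], [0.096, 0.207], [0.096, 0.247], [0.096, 0.287]]
3 [53.5  7.5] [[-0.0, 0.04], [-0.005, 0.08], [-0.017, 0.118], [-0.036, 0.153], [-0.061, 0.184], [-0.091, 0.21], [-0.126, 0.229], [-0.164, 0.242]]
4 [20.7 55.9] [[-0.04, 0.005], [-0.08, 0.006], [-0.12, 0.006], [-0.16, 0.006], [-0.199, 0.002], [-0.238, -0.01], [-0.273, -0.028], [-0.305, -0.053]]
5 [-40.2  45.4] [[-0.026, -0.03], [-0.046, -0.065], [-0.06, -0.102], [-0.066, -0.142], [-0.066, -0.182], [-0.066, -0.222], [-0.066, -0.262], [-0.066, -0.302]]
6 [-53.5 -15. ] [[0.004, -0.04], [0.016, -0.078], [0.034, -0.113], [0.059, -0.145], [0.089, -0.171], [0.124, -0.191], [0.162, -0.204], [0.201, -0.21]]
7 [-13.3 -56.9] [[0.04, -0.0], [0.08, -0.0], [0.12, -0.0], [0.16, 0.003], [0.198, 0.014], [0.234, 0.032], [0.266, 0.056], [0.292, 0.086]]
8 [ 45.2 -39.8] [[0.021, 0.034], [0.034, 0.072], [0.041, 0.111], [0.042, 0.151], [0.042, 0.191], [0.042, 0.231], [0.042, 0.271], [0.038, 0.311]]
```

Emit:
{"name": "servo_tool", "arguments": {
  "commands": [
    [0,-0.04,0,0],
    [0,-0.08,0,0],
    [0.005,-0.12,0,0],
    [0.018,-0.158,0,0]
  ]
}}

```text
t: 4.83
eef_pos: [463.0, -131.4, 92.2]
eef_rot: [[-1.0, 0.002, -0.0], [0.002, 1.0, 0.0], [0.0, 0.0, -1.0]]
wrist_force: [0.5, -0.2, -0.0]
grip_width: 0.3
grasp_force: 0.0
```

```bash
python3 - <<'E'
from h import *
p=viewer.get_image("side");print(line(p,(513,-98.5)))
u,v=proj(p,[[490,-98.5,100]])[0].astype(int)
cv2.imwrite("pics/d4.png",cv2.resize(p["image"][v-45:v+45,u-45:u+45],(540,540),interpolation=cv2.INTER_CUBIC))
E
```

```text
(np.float64(16.942198125160132), np.float32(149.63391), np.float32(44.73065))
```

View pics/d4.png

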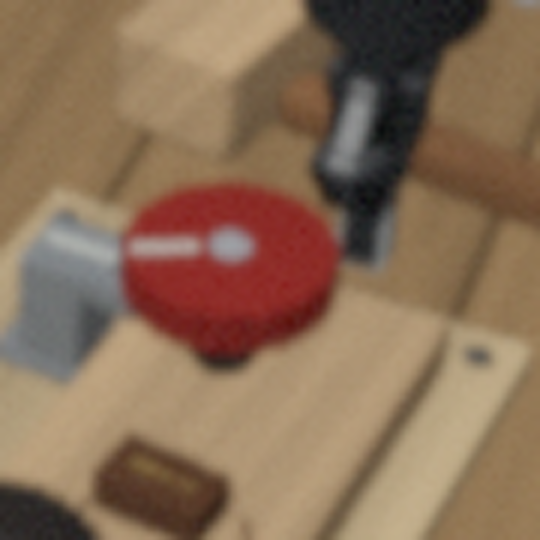

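The line has turned about 28° counter-clockwise, but the tip has now left the rim, so the tip is slimmer along y than I assumed. I'll probe inward.

Emit:
{"name": "servo_tool", "arguments": {
  "commands": [
    [0.016,0.012,0,0],
    [0.016,0.012,0,0],
    [0.016,0.012,0,0]
  ]
}}

```text
t: 5.13
eef_pos: [464.8, -129.8, 92.4]
eef_rot: [[-1.0, 0.001, -0.004], [0.001, 1.0, -0.002], [0.004, -0.002, -1.0]]
wrist_force: [-6.8, -5.1, 4.2]
grip_width: 0.1
grasp_force: 4.6
```

Emit:
{"name": "servo_tool", "arguments": {
  "commands": [
    [0.016,0.012,0,0],
    [0.016,0.012,0,0],
    [0.016,0.012,0,0]
  ]
}}

```text
t: 5.38
eef_pos: [464.3, -127.9, 92.2]
eef_rot: [[-1.0, -0.001, -0.012], [-0.001, 1.0, -0.003], [0.012, -0.003, -1.0]]
wrist_force: [-16.6, -10.6, 10.7]
grip_width: 0.2
grasp_force: 9.9
```

Emit:
{"name": "servo_tool", "arguments": {
  "commands": [
    [0.008,0.006,0,0],
    [0.008,0.006,0,0],
    [0.008,0.006,0,0]
  ]
}}

```text
t: 5.63
eef_pos: [464.0, -127.1, 92.2]
eef_rot: [[-1.0, -0.002, -0.016], [-0.002, 1.0, -0.004], [0.016, -0.004, -1.0]]
wrist_force: [-20.9, -11.9, 15.9]
grip_width: -0.4
grasp_force: 12.4
```

```bash
cat > circ.py <<'E'
import numpy as np,sys
# args: current commanded x y rel. to centre, radius, deg per row, rows
x,y,R,d,n=map(float,sys.argv[1:6]);t=np.degrees(np.arctan2(y,x));print("angle",t%360)
while n>0:
    o=[]
    for i in range(1,9):
        a=np.radians(t+d*i);q=R*np.array([np.cos(a),np.sin(a)]);o.append([round(float(v),3) for v in (q-(x,y))/200])
    t+=8*d;x,y=q;n-=8;print(o,np.round(q,1),round(t%360,1))
E
python3 circ.py -41.9 -26.5 53.5 8 48
```

```text
angle 212.31164381227214
[[0.006, -0.041], [0.032, -0.067], [0.061, -0.09], [0.094, -0.109], [0.128, -0.122], [0.164, -0.131], [0.202, -0.135], [0.239, -0.133]] [  5.9 -53.2] 276.3
[[0.037, 0.007], [0.072, 0.018], [0.106, 0.035], [0.136, 0.056], [0.164, 0.081], [0.188, 0.11], [0.207, 0.142], [0.222, 0.176]] [ 50.4 -18. ] 340.3
[[0.01, 0.036], [0.015, 0.073], [0.015, 0.11], [0.009, 0.147], [-0.001, 0.183], [-0.016, 0.217], [-0.036, 0.249], [-0.06, 0.277]] [38.3 37.4] 44.3
[[-0.028, 0.025], [-0.059, 0.046], [-0.093, 0.062], [-0.128, 0.073], [-0.165, 0.079], [-0.202, 0.08], [-0.239, 0.076], [-0.275, 0.067]] [-16.8  50.8] 108.3
[[-0.035, -0.014], [-0.067, -0.033], [-0.096, -0.056], [-0.122, -0.083], [-0.144, -0.113], [-0.161, -0.146], [-0.173, -0.182], [-0.181, -0.218]] [-53.    7.2] 172.3
[[-0.002, -0.037], [0.0, -0.074], [0.008, -0.111], [0.021, -0.146], [0.039, -0.179], [0.061, -0.209], [0.087, -0.236], [0.117, -0.258]] [-29.7 -44.5] 236.3
```

Emit:
{"name": "servo_tool", "arguments": {
  "commands": [
    [0.006,-0.041,0,0],
    [0.032,-0.067,0,0],
    [0.061,-0.09,0,0],
    [0.094,-0.109,0,0]
  ]
}}

```text
t: 5.97
eef_pos: [484.8, -149.9, 91.8]
eef_rot: [[-1.0, -0.002, -0.012], [-0.002, 1.0, -0.006], [0.012, -0.006, -1.0]]
wrist_force: [-15.0, -16.8, 6.4]
grip_width: 0.3
grasp_force: 11.5
```

Emit:
{"name": "servo_tool", "arguments": {
  "commands": [
    [0.034,-0.013,0,0],
    [0.07,-0.022,0,0],
    [0.108,-0.026,0,0],
    [0.145,-0.024,0,0]
  ]
}}

```text
t: 6.3
eef_pos: [520.4, -157.3, 92.6]
eef_rot: [[-1.0, -0.001, 0.003], [-0.001, 1.0, -0.01], [-0.003, -0.01, -1.0]]
wrist_force: [-0.6, -18.7, -3.1]
grip_width: 0.0
grasp_force: 8.4
```

Emit:
{"name": "servo_tool", "arguments": {
  "commands": [
    [0.037,0.007,0,0],
    [0.072,0.018,0,0],
    [0.106,0.035,0,0],
    [0.136,0.056,0,0]
  ]
}}

```text
t: 6.63
eef_pos: [550.7, -144.2, 93.0]
eef_rot: [[-1.0, 0.002, 0.009], [0.001, 1.0, -0.007], [-0.009, -0.007, -1.0]]
wrist_force: [4.5, -8.1, -3.4]
grip_width: -0.2
grasp_force: 4.3
```

```bash
python3 - <<'E'
from h import *
p=viewer.get_image("side");print(line(p,(513,-98.5)))
u,v=proj(p,[[510,-98.5,100]])[0].astype(int)
cv2.imwrite("pics/e5.png",cv2.resize(p["image"][v-45:v+45,u-45:u+45],(540,540),interpolation=cv2.INTER_CUBIC))
E
```

```text
(np.float64(155.643277332186), np.float32(154.6397), np.float32(44.933617))
```

View pics/e5.png

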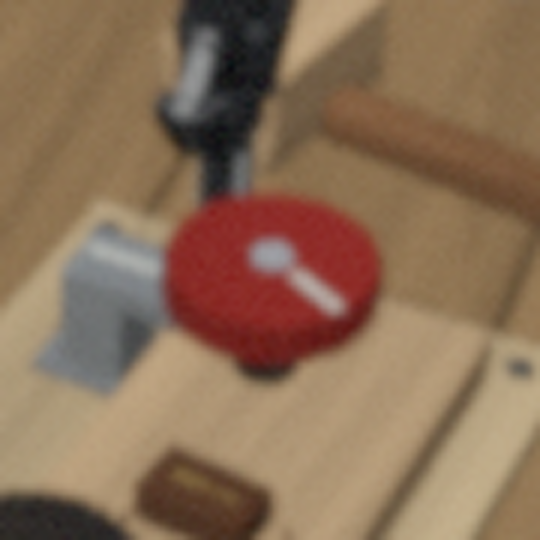

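The line is now at about 155°, so the wheel has turned 163°, and contact force is 9–19 N. I'll continue the loop.

Emit:
{"name": "servo_tool", "arguments": {
  "commands": [
    [0.028,0.025,0,0],
    [0.052,0.054,0,0],
    [0.071,0.086,0,0],
    [0.086,0.12,0,0]
  ]
}}

```text
t: 7.02
eef_pos: [567.2, -117.8, 93.2]
eef_rot: [[-1.0, 0.002, 0.008], [0.002, 1.0, -0.003], [-0.008, -0.003, -1.0]]
wrist_force: [3.6, -4.0, -0.5]
grip_width: -0.2
grasp_force: 2.0
```

Emit:
{"name": "servo_tool", "arguments": {
  "commands": [
    [0.01,0.036,0,0],
    [0.015,0.073,0,0],
    [0.015,0.11,0,0],
    [0.009,0.147,0,0]
  ]
}}

```text
t: 7.35
eef_pos: [568.9, -87.1, 93.3]
eef_rot: [[-1.0, 0.002, 0.008], [0.002, 1.0, -0.001], [-0.008, -0.001, -1.0]]
wrist_force: [4.8, -1.1, -0.2]
grip_width: -0.2
grasp_force: 2.2
```

```bash
python3 - <<'E'
from h import *
p=viewer.get_image("side");print(line(p,(513,-98.5)))
E
```

```text
(np.float64(-127.73624928098144), np.float32(143.81856), np.float32(43.20746))
```

```bash
python3 circ.py 52.2 11.4 52 8 32
```

```text
angle 12.319445256636604
[[-0.017, 0.033], [-0.032, 0.066], [-0.052, 0.097], [-0.075, 0.125], [-0.102, 0.149], [-0.132, 0.169], [-0.165, 0.185], [-0.2, 0.196]] [12.3 50.5] 76.3
[[-0.036, 0.006], [-0.072, 0.007], [-0.108, 0.003], [-0.143, -0.006], [-0.177, -0.02], [-0.208, -0.038], [-0.237, -0.06], [-0.262, -0.087]] [-40.   33.2] 140.3
[[-0.021, -0.029], [-0.038, -0.062], [-0.05, -0.096], [-0.058, -0.131], [-0.06, -0.167], [-0.057, -0.204], [-0.049, -0.239], [-0.037, -0.273]] [-47.4 -21.4] 204.3
[[0.017, -0.032], [0.039, -0.061], [0.064, -0.087], [0.093, -0.109], [0.124, -0.127], [0.158, -0.141], [0.193, -0.149], [0.229, -0.153]] [ -1.5 -52. ] 268.3
```

Emit:
{"name": "servo_tool", "arguments": {
  "commands": [
    [-0.017,0.033,0,0],
    [-0.032,0.066,0,0],
    [-0.052,0.097,0,0],
    [-0.075,0.125,0,0],
    [-0.102,0.149,0,0],
    [-0.132,0.169,0,0],
    [-0.165,0.185,0,0],
    [-0.2,0.196,0,0]
  ]
}}

```text
t: 8.07
eef_pos: [530.5, -43.6, 94.0]
eef_rot: [[-1.0, 0.005, 0.012], [0.005, 1.0, 0.007], [-0.012, 0.007, -1.0]]
wrist_force: [8.4, 15.8, 2.9]
grip_width: 0.4
grasp_force: 9.2
```

Emit:
{"name": "servo_tool", "arguments": {
  "commands": [
    [-0.036,0.006,0,0],
    [-0.072,0.007,0,0],
    [-0.108,0.003,0,0],
    [-0.143,-0.006,0,0]
  ]
}}

```text
t: 8.4
eef_pos: [496.9, -43.3, 93.5]
eef_rot: [[-1.0, 0.006, 0.001], [0.006, 1.0, 0.01], [-0.001, 0.01, -1.0]]
wrist_force: [-2.0, 21.2, 8.3]
grip_width: 0.3
grasp_force: 10.4
```

```bash
python3 - <<'E'
from h import *
p=viewer.get_image("side");print(line(p,(513,-98.5)))
p=viewer.get_image("top");print(line(p,(511,-99.5)))
E
```

```text
(np.float64(-10.720781343909724), np.float32(133.76033), np.float32(41.57251))
(np.float64(4.895895075567285), np.float32(172.80196), np.float32(166.1174))
```

That is about one full turn. Now the second.

Emit:
{"name": "servo_tool", "arguments": {
  "commands": [
    [-0.034,-0.014,0,0],
    [-0.065,-0.032,0,0],
    [-0.094,-0.054,0,0],
    [-0.119,-0.081,0,0]
  ]
}}

```text
t: 8.83
eef_pos: [469.1, -62.1, 92.1]
eef_rot: [[-1.0, 0.003, -0.007], [0.003, 1.0, 0.005], [0.007, 0.005, -1.0]]
wrist_force: [-5.4, 6.6, 6.2]
grip_width: 0.1
grasp_force: 4.7
```

Emit:
{"name": "servo_tool", "arguments": {
  "commands": [
    [-0.021,-0.029,0,0],
    [-0.038,-0.062,0,0],
    [-0.05,-0.096,0,0],
    [-0.058,-0.131,0,0],
    [-0.06,-0.167,0,0],
    [-0.057,-0.204,0,0],
    [-0.049,-0.239,0,0],
    [-0.037,-0.273,0,0]
  ]
}}

```text
t: 9.5
eef_pos: [459.7, -119.1, 91.5]
eef_rot: [[-1.0, 0.001, -0.013], [0.001, 1.0, 0.002], [0.013, 0.002, -1.0]]
wrist_force: [-12.4, -0.6, 6.9]
grip_width: 0.1
grasp_force: 6.0
```

```bash
python3 - <<'E'
from h import *
p=viewer.get_image("side");print(line(p,(513,-98.5)))
E
```

```text
(np.float64(104.43317643383729), np.float32(160.17757), np.float32(44.52384))
```

Emit:
{"name": "servo_tool", "arguments": {
  "commands": [
    [0.017,-0.032,0,0],
    [0.039,-0.061,0,0],
    [0.064,-0.087,0,0],
    [0.093,-0.109,0,0],
    [0.124,-0.127,0,0],
    [0.158,-0.141,0,0],
    [0.193,-0.149,0,0],
    [0.229,-0.153,0,0]
  ]
}}

```text
t: 10.22
eef_pos: [509.3, -157.8, 92.1]
eef_rot: [[-1.0, -0.003, -0.004], [-0.003, 1.0, -0.013], [0.004, -0.013, -1.0]]
wrist_force: [-3.2, -26.9, -4.2]
grip_width: -0.0
grasp_force: 12.8
```

```bash
python3 - <<'E'
from h import *
p=viewer.get_image("side");print(line(p,(513,-98.5)))
E
python3 circ.py -1.5 -52 52.5 8 24
```

```text
(np.float64(-155.0276641834118), np.float32(143.7607), np.float32(42.860863))
angle 268.3476953223487
[[0.037, -0.001], [0.073, 0.006], [0.107, 0.017], [0.14, 0.033], [0.17, 0.054], [0.197, 0.079], [0.221, 0.107], [0.24, 0.138]] [ 46.5 -24.4] 332.3
[[0.015, 0.034], [0.025, 0.069], [0.029, 0.105], [0.029, 0.142], [0.024, 0.178], [0.014, 0.213], [-0.001, 0.246], [-0.021, 0.277]] [42.3 31.1] 36.3
[[-0.024, 0.028], [-0.051, 0.052], [-0.082, 0.073], [-0.115, 0.088], [-0.149, 0.1], [-0.186, 0.106], [-0.222, 0.107], [-0.259, 0.103]] [-9.4 51.6] 100.3
```

Emit:
{"name": "servo_tool", "arguments": {
  "commands": [
    [0.037,-0.001,0,0],
    [0.073,0.006,0,0],
    [0.107,0.017,0,0],
    [0.14,0.033,0,0],
    [0.17,0.054,0,0],
    [0.197,0.079,0,0],
    [0.221,0.107,0,0],
    [0.24,0.138,0,0]
  ]
}}

```text
t: 10.93
eef_pos: [563.9, -125.2, 93.1]
eef_rot: [[-1.0, 0.002, 0.01], [0.002, 1.0, -0.005], [-0.01, -0.005, -1.0]]
wrist_force: [6.8, -6.0, -2.2]
grip_width: -0.3
grasp_force: 4.6
```

```bash
python3 - <<'E'
from h import *
p=viewer.get_image("side");print(line(p,(513,-98.5)),line(p,(513,-98.5),111))
E
```

```text
(np.float64(-85.4852539353872), np.float32(157.0035), np.float32(43.265724)) (np.float64(-87.15625964897337), np.float32(161.93347), np.float32(43.48454))
```

Emit:
{"name": "servo_tool", "arguments": {
  "commands": [
    [0.015,0.034,0,0],
    [0.025,0.069,0,0],
    [0.029,0.105,0,0],
    [0.029,0.142,0,0],
    [0.024,0.178,0,0],
    [0.024,0.178,0,0]
  ]
}}

```text
t: 11.48
eef_pos: [568.2, -86.0, 93.4]
eef_rot: [[-1.0, 0.002, 0.009], [0.002, 1.0, 0.0], [-0.009, 0.0, -1.0]]
wrist_force: [7.9, 2.2, -0.6]
grip_width: 0.1
grasp_force: 4.0
```

```bash
python3 - <<'E'
from h import *
p=viewer.get_image("side");print(line(p,(513,-98.5)),line(p,(513,-98.5),111))
p=viewer.get_image("top");print(line(p,(511,-99.5),111));
u,v=proj(p,[[510,-98.5,100]])[0].astype(int)
cv2.imwrite("pics/f6.png",cv2.resize(p["image"][v-45:v+45,u-45:u+45],(540,540),interpolation=cv2.INTER_CUBIC))
E
```

```text
(np.float64(-46.88828415070251), np.float32(148.25667), np.float32(43.660866)) (np.float64(-42.495604958335186), np.float32(155.13501), np.float32(43.985756))
(np.float64(-130.8232311557836), np.float32(237.1071), np.float32(120.2182))
```

View pics/f6.png

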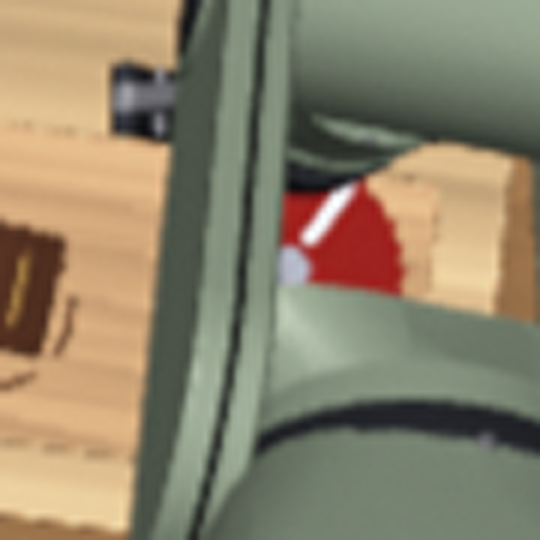

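The line is visible between the arm links, running from the hub at (293,265) to (350,185), which is about -36°. About 28° more is needed to reach -8°.

Emit:
{"name": "servo_tool", "arguments": {
  "commands": [
    [-0.01,0.035,0,0],
    [-0.025,0.068,0,0],
    [-0.025,0.068,0,0],
    [-0.025,0.068,0,0]
  ]
}}

```text
t: 11.92
eef_pos: [563.2, -72.0, 93.6]
eef_rot: [[-1.0, 0.003, 0.01], [0.003, 1.0, 0.002], [-0.01, 0.002, -1.0]]
wrist_force: [7.2, 5.0, -0.3]
grip_width: 0.2
grasp_force: 4.9
```

```bash
python3 - <<'E'
from h import *
p=viewer.get_image("side");print(line(p,(513,-98.5),108),line(p,(513,-98.5),111))
E
```

```text
(np.float64(-32.1866213482204), np.float32(140.92525), np.float32(43.789795)) (np.float64(-25.654418337246387), np.float32(145.80212), np.float32(44.13102))
```

Emit:
{"name": "servo_tool", "arguments": {
  "commands": [
    [-0.01,0.016,0,0],
    [-0.018,0.029,0,0],
    [-0.018,0.029,0,0],
    [0.02,0.059,0,0],
    [0.08,0.1,0,0],
    [0.08,0.1,0,0]
  ]
}}

```text
t: 12.47
eef_pos: [576.8, -52.3, 92.3]
eef_rot: [[-1.0, 0.001, 0.002], [0.001, 1.0, 0.001], [-0.002, 0.001, -1.0]]
wrist_force: [0.5, -0.1, -0.1]
grip_width: -0.2
grasp_force: 0.0
```

Emit:
{"name": "servo_tool", "arguments": {
  "commands": [
    [0,0,0.2,0],
    [0,0,0.4,0],
    [0,0.2,0.6,0],
    [0,0.4,0.6,0],
    [-0.1,0.6,0.6,0],
    [-0.2,0.8,0.6,0],
    [-0.3,1,0.6,0],
    [-0.3,1,0.6,0]
  ]
}}

```text
t: 13.13
eef_pos: [511.9, 149.6, 212.1]
eef_rot: [[-1.0, -0.001, -0.003], [-0.001, 1.0, 0.001], [0.003, 0.001, -1.0]]
wrist_force: [-0.1, 0.1, -0.5]
grip_width: -0.4
grasp_force: 0.0
```

```bash
python3 - <<'E'
from h import *
p=viewer.get_image("side");print(line(p,(513,-98.5),108),line(p,(513,-98.5),111))
p,cen,rad,W=wheel("top",112);print(cen,rad,line(p,cen,112));
u,v=proj(p,[[525,-98.5,100]])[0].astype(int)
cv2.imwrite("pics/g7.png",cv2.resize(p["image"][v-45:v+45,u-45:u+45],(540,540),interpolation=cv2.INTER_CUBIC))
E
```

```text
(np.float64(-24.918755835611428), np.float32(139.52368), np.float32(44.880043)) (np.float64(-17.89729029734889), np.float32(144.53955), np.float32(45.045246))
[511.70947266 -99.16971588] 44.941162109375 (np.float64(-11.043276489725663), np.float32(241.67668), np.float32(34.334576))
```

View pics/g7.png

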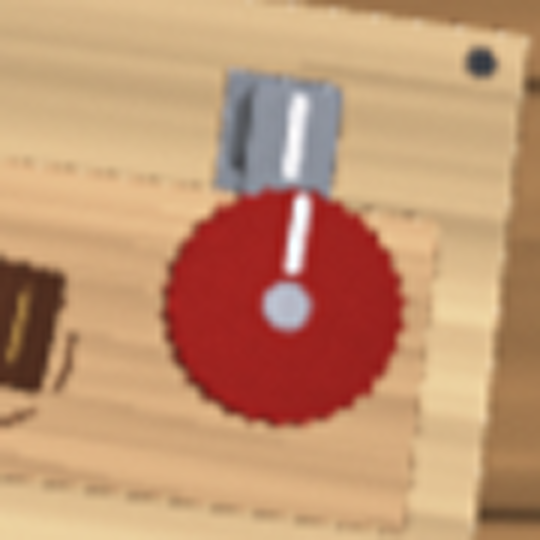

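The hand is clear. The line is at -11°, against -8° at the start, so it points at the pointer to within about 3°. Tracking confirms two turns. I'm handing the job in.

```bash
python3 -c "
from h import *
print(env.close_job())"
```

```text
the job is handed in; nothing more can be done
None
```

I rolled the red wheel counter-clockwise two full turns; its white line is back at the pointer, about 3° short, and I took the hand clear and handed the job in without touching the black wheel, the blank or the tools.

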